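# Start a slide scan: tray, lamp, shutter, expose

### The arm

A 7-joint arm with a two-finger parallel gripper is mounted at the origin on the work surface. World frame = base frame: x ahead of the robot, y to its left, z up, the work surface at z = 0. Lengths are in m, angles in rad, forces in N, time in s.
With the tool pointing down it reaches from about 0.4 to 0.85 m from the base axis. Payload 10.4 kg.
Tool frame: the origin (TCP) lies at the very end of the fingers, on their centre line; the grasp point (between the pads) lies 19 mm behind it; x points along the fingers, z is the direction in which the jaws open and shut, and the axes are right-handed (so a half turn about x gives the same grasp; the last joint's range is limited). The gripper opens to 85 mm and grips with 20 to 120 N. Pads are 22 mm wide; open, the fingers measure 114 mm over their backs; the gripper's body (76 mm by 85 mm) begins 54 mm behind the grasp point. The pads swing forward as they close: fully open they stand 13 mm farther back than shut.
Start: joints at [1.136, 0.332, -0.065, 1.46, 0.022, 1.35, -0.088], TCP at [0.25, -0.573, 0.231] pointing down, gripper open.
Joint ranges: [-2.6, 2.6], [-0.5, 2.12], [-1.47, 1.34], [0.16, 2.42], [-1.27, 4.41], [0.06, 2.06], [-2.6, 2.6]. Speed limits (rad/s): [2.22, 2.22, 2.79, 2.79, 3.14, 3.14, 3.14].

### API

Orientations are given as a unit quaternion [x, y, z, w].
In Python, from workcell import telemetry, viewer, manip, spot_in, mark_of gives the robot as it stands. The module is installed in compiled form; this text tells all that it offers.
- The arm moves only by the shell command python3 -m crank 'ROWS' [FORCE]. ROWS is JSON, a list of rows, each a list of 3 entries, a list of its own where there are three numbers: the closure, from 0 (fully open) to 1 (shut), then the shift along the world's x, y, z in cm, then the turn, a rotation vector about the world's x, y, z in rad. A call has 1 to 12 rows; each row shifts and turns the commanded pose from where the row before left it; what a row does not reach is not made up. A row lasts 1/12 s, in which the tool goes at most 41.7 mm and 7.16 degrees, less where a joint would pass 70% of its speed; a pose out of reach is approached as far as the arm can. A call with a gripper value outside its range is refused whole. The fingers move at their own pace and stop on an object; FORCE is the grip in N (left out, the last holds). Time passes only in rows, so rows that do not move let the fingers close. It gives the time, the measured TCP pose, the force and the opening at its end, in the units of the state.
- telemetry.get_obs(): the state, without advancing time (a new reading comes with each control period).
- viewer.camera(name): name is "scene" or "top" or "wrist"; returns a dict with "frame" (384x512x3 uint8, red, green, blue), "intrinsics" (3x3 intrinsics, pixels), "cam_to_world" (4x4, takes a point from camera to world coordinates). Camera axes: x right, y up, looking along -z (the intrinsics and any distortion apply to the point x, -y, -z); pixel columns grow to the right and rows downward; lengths in m; the calibration is good to about 2 mm. A picture is of the moment at which its call begins. There is no depth.
- manip.hand_in(): hands the job in, once; it reports no verdict.
Trained networks look in a picture, given as the dict that the camera call returned (one of the last four; its "shot" number tells which), for a name from the list of things; names that differ only in an ending like _2 or _b are one class to them, and where a whole thing is asked for, a point or a joint stands for the part that bears it (a point fixed in the world has none). Each returns a list of dicts, best first, with "conf" (0 to 1); they miss things now and then, are a little off and sometimes report something else, mostly with a low value. They report only what shows in the picture. A call takes as long as a camera call.
- spot_in(thing, picture): "location" ([x, y, z] in m, in the coordinates of the camera as it stood for that picture, good to about 4 mm: the middle of the surface that is visible of it).
- mark_of(thing, picture): "location" ([x, y, z] in m, in the coordinates of the camera as it stood for that picture, good to about 4 mm: a listed point, or the origin of a listed thing).
The state is a dict: "clock": time; "joint_pos": joint angles; "joint_velocities": joint speeds; "tau": joint torques, N m; "position": TCP position; "ee_rot": TCP orientation; "ft_force": force on the tool from outside, world axes, zero at the start; "torque": the same for the moment, N m; "grip_width": opening from 0.0 (shut) to 1.0 (fully open).
Only numpy, scipy, OpenCV 4.12 (cv2) and the standard library are available. Lean on these libraries where they do the work, as an engineer would, in place of code of your own. Each camera call takes 0.05 s, during which the arm holds its last target. There are 200 camera calls.

### The job

Start a scan with your fingertips: first push the scanner's slide tray fully home, then switch the lamp on by pressing down the raised end of its rocker, then on the console press the long bar key fully down until it stays down, and last the round key in the same way. Keep to that order, do not press the square key, and leave the loose things about the bench where they are, none of them picked up.

Things in the scene. Friction and masses are not known exactly. Their poses are not given: they have to be found in the camera images.
- scanner: Low white slide scanner, fixed to the bench: housing 200 x 170 mm, 82 mm high, origin at the centre of its underside; its x axis runs from its front (robot side, where the tray is) to its back, z up. It stands on the left or the right of the console.
- tray (a joint): How far the scanner's tray stands out, in m: 0 = fully home (its black front panel tight against the housing), up to 0.07. It slides along the scanner's x axis (pushing it towards scanner +x brings it home), resists with about 2.5 N and stays where it is left.
- tray_face (a point): Centre of the outer face of the tray's black upright front panel, which is 166 mm wide (scanner y), 60 mm high (20 to 80 mm above the bench) and 10 mm thick; this point is 50 mm above the bench and moves with the tray.
- lampbox: Grey lamp supply, fixed to the bench on the other side of the console: 170 x 110 x 65 mm high, origin at the centre of its underside, x axis away from the robot along its length, z up. A white rocker sits on top in a bezel, its pivot at x = -35 mm, 77 mm above the bench.
- rocker (a joint): Tilt of the lamp rocker in rad: about -0.2 = off (the end away from the robot, lampbox +x, stands up), +0.2 = on (that end pressed down). Rocker 56 mm along lampbox x, 34 mm along y, pivot across lampbox y at mid length. Pressing 20 mm from the pivot takes about 4 N; it stays where it is left.
- rocker_end (a point): Point on the top face of the rocker's raised end, 20 mm from the pivot, where a small raised dark bar is moulded across; about 89 mm above the bench when off, and 8 mm lower when on.
- console: Grey console, fixed to the bench in the middle: 120 x 220 x 30 mm high, origin at the centre of its underside, long side along its y, z up. It carries three black key modules 62 mm square and 12 mm high in a row 70 mm apart, whose order varies; their white keys stand 12 mm above the module (top 54 mm above the bench) and travel 8 mm straight down. Each key resists with about 4 N and stays where it is left (a latching key).
- bar_key (a joint): Press depth of the long bar key in m: 0 = up, 0.008 = fully down, stays where left.
- bar_top (a point): Centre of the top face of the bar key, 52 x 18 mm (long side along console x).
- round_key (a joint): Press depth of the round key in m: 0 = up, 0.008 = fully down, stays where left.
- round_top (a point): Centre of the top face of the round key, diameter 34 mm.
- square_key (a joint): Press depth of the square key in m: 0 = up, 0.008 = fully down. Not to be pressed.
- square_top (a point): Centre of the top face of the square key, 34 x 34 mm.
- mailer: White plastic slide mailer, loose, 85 x 35 x 18 mm, lying on top of the scanner towards its back. Origin at its underside's centre. Leave alone.
- tin: Small round metal tin, loose, diameter 40 mm, 30 mm high, on top of the lamp supply towards its back. Origin at its underside's centre. Leave alone.
- dropper: Amber dropper bottle, loose, diameter 38 mm, 75 mm high, standing behind the console. Origin at its underside's centre. Leave alone.
- dish: Shallow clear dish, loose, diameter 90 mm, 18 mm high, behind the console. Origin at its underside's centre. Leave alone.
- objective: Spare black microscope objective, loose, standing upright, diameter 36 mm, 54 mm high, between robot and console, to the left. Origin at its underside's centre. Leave alone.
- slidebox: Wooden slide box, loose, 40 x 80 x 32 mm, between robot and console, to the right. Origin at its underside's centre. Leave alone.
- pen: Thin steel marker pen, loose, 125 mm long (its y), 8 mm thick, lying just behind the console. Origin at its underside's centre. Leave alone.

How it is judged:
On the way, in this order (a step that is already met when the one before it is completed fails the run):
1. the slide tray is pushed home (value of joint tray below 0.003 m), for 0.1 s.
2. the lamp rocker is pressed over to on (value of joint rocker above 0.14 rad), for 0.1 s.
3. the bar key is pressed down (value of joint bar_key above 0.006 m), for 0.1 s.
4. the round key is pressed down (value of joint round_key above 0.006 m), for 0.1 s.
At the end, for the whole second after the job is handed in: The tray is within 3 mm of home, the lamp rocker is over to on (past 0.14 rad), the bar and round keys stay down (over 6 of 8 mm), the square key is still up (under 3 mm), and every loose thing is within 30 mm of its start, the objective, bottle and tin upright (value of joint each of tray, square_key below 0.003 m and value of joint rocker above 0.14 rad and value of joint each of bar_key, round_key above 0.006 m and distance of each of mailer, tin, dropper, dish, objective, slidebox, pen from where it was at the start of the episode below 0.03 m and angle between each of objective, dropper, tin's own z axis and vertical below 0.3 rad); the robot touches nothing.
It fails at once if the rocker is switched before the tray is home (value of joint rocker above 0 rad and value of joint tray above 0.004 m).
It fails at once if the bar key is pressed before the lamp is on (value of joint bar_key above 0.003 m and value of joint rocker below 0.12 rad).
It fails at once if the round key is pressed before the bar key is down (value of joint round_key above 0.003 m and value of joint bar_key below 0.0055 m).
It fails at once if the square key is pressed (value of joint square_key above 0.003 m).
It fails at once if a loose thing is lifted, carried or knocked away (over 30 mm, or 20 mm up) (distance of any of mailer, tin, dropper, dish, objective, slidebox, pen from where it was at the start of the episode above 0.03 m or height (world z) of mailer above 0.1 m or height (world z) of tin above 0.085 m or height (world z) of any of dropper, dish, objective, slidebox, pen above 0.02 m).
It also fails if it takes over 59 s, if anything falls off the work surface, if the arm or the gripper's body presses on something with over 40 N, if the wrist force passes 120 N, or if a joint passes its speed limit or range.

## Working session

There is one attempt and no reset: what is moved stays moved. The work goes in short steps, Python scripts to look and compute and a shell command to move; the robot and the scene stay as the last step left them, time stands still between calls to the robot, and variables do not carry over. Pictures are saved under pics/ and viewed, about 8 in all and at most 12, crops included, and the job is handed in when it is done.

```bash
mkdir -p pics; cat > h.py <<'E'
import numpy as np, cv2
from workcell import telemetry, viewer, manip, spot_in, mark_of
def w(p,l):
    T=np.array(p["cam_to_world"]); return (T@np.r_[l,1])[:3]
def find(names,p,f=mark_of):
    for n in names:
        r=f(n,p)[:2]
        print(n,[(round(d["conf"],2),w(p,d["location"]).round(4).tolist()) for d in r])
def save(p,n): cv2.imwrite("pics/"+n,cv2.cvtColor(p["frame"],cv2.COLOR_RGB2BGR))
E
python3 - <<'E'
from h import *
for c in ("scene","top"):
    p=viewer.camera(c); save(p,c+"0.png"); print(c,np.array(p["cam_to_world"]).round(3).tolist())
    find("scanner tray_face lampbox rocker_end console bar_top round_top square_top mailer tin dropper dish objective slidebox pen".split(),p)
o=telemetry.get_obs(); print(o["clock"],o["position"],o["ee_rot"],o["grip_width"],o["ft_force"])
E
```

```text
scene [[-0.815, -0.398, 0.421, 0.946], [0.579, -0.573, 0.58, 0.46], [0.011, 0.716, 0.698, 0.669], [0.0, 0.0, 0.0, 1.0]]
scanner [(0.62, [0.5942, 0.3131, -0.0001]), (0.59, [0.7857, 0.1109, -0.0013])]
tray_face [(0.59, [0.4432, 0.2934, 0.0485])]
lampbox [(0.59, [0.5871, -0.2864, 0.0022])]
rocker_end [(0.54, [0.5738, -0.2837, 0.0919])]
console [(0.61, [0.5636, -0.0122, -0.0005])]
bar_top [(0.47, [0.5648, 0.0605, 0.057])]
round_top [(0.61, [0.554, -0.0063, 0.0563]), (0.58, [0.5766, -0.2835, 0.0903])]
square_top [(0.74, [0.5376, -0.0754, 0.0548])]
mailer [(0.94, [0.6421, 0.3102, 0.0801])]
tin [(0.72, [0.6343, -0.308, 0.0644])]
dropper [(0.86, [0.7853, 0.1092, -0.0038])]
dish [(0.49, [0.5386, -0.0749, 0.055])]
objective [(0.49, [0.3881, 0.1055, 0.0018])]
slidebox [(0.68, [0.5562, -0.0083, 0.0555])]
pen [(0.62, [0.7117, 0.0191, 0.0056])]
top [[0.02, 0.98, -0.198, 0.329], [-1.0, 0.022, 0.006, -0.015], [0.01, 0.198, 0.98, 1.327], [0.0, 0.0, 0.0, 1.0]]
scanner [(0.75, [0.5943, 0.3151, -0.0003])]
tray_face [(0.69, [0.446, 0.2971, 0.0501])]
lampbox [(0.77, [0.5857, -0.2857, -0.0044])]
rocker_end [(0.49, [0.5739, -0.2801, 0.0893])]
console [(0.63, [0.5628, -0.0127, -0.0031])]
bar_top [(0.72, [0.5674, 0.0566, 0.059]), (0.72, [0.3859, -0.0567, 0.0009])]
round_top []
square_top [(0.72, [0.5412, -0.0789, 0.054])]
mailer [(0.62, [0.6417, 0.3046, 0.083])]
tin [(0.51, [0.6336, -0.3059, 0.0635])]
dropper [(0.47, [0.7853, 0.1126, 0.0011])]
dish [(0.56, [0.788, -0.069, 0.0016])]
objective [(0.48, [0.3935, 0.106, 0.0001])]
slidebox [(0.89, [0.386, -0.0588, 0.0042]), (0.6, [0.5413, -0.076, 0.0567])]
pen [(0.5, [0.7106, 0.0187, -0.0046])]
1.6 [ 0.25017559 -0.57275801  0.23134637] [ 0.38720214  0.59164001 -0.38722464  0.59168714] 1.0047635467482683 [-0.37141401 -0.43419384 -0.04400949]
```

View pics/top0.png

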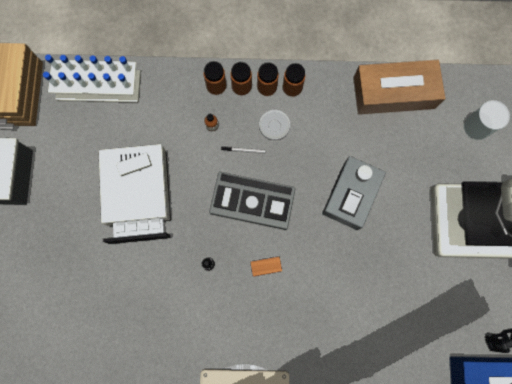

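View pics/scene0.png

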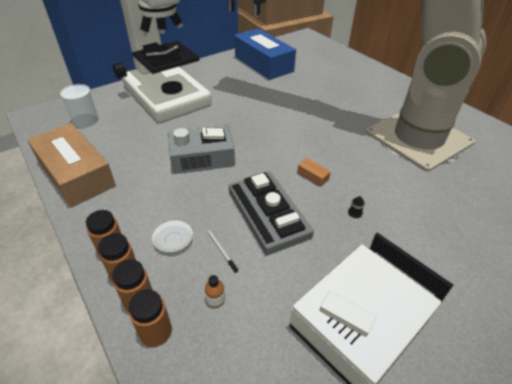

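The top view shows the scanner on the left at (134,190) with its tray out toward the robot (black panel at about (137,238)). The bar, round and square keys run left to right at (227,198), (252,202) and (277,208). The lamp box is on the right at (355,192), with the tin at (364,172). The networks agree with this. Next I swing over to the tray with the gripper shut.

```bash
python3 -m crank '[[1,[2,2.5,0],[0,0,-0.1]],[1,[2,2.5,0],[0,0,-0.1]],[1,[2,2.5,0],[0,0,-0.1]],[1,[2,2.5,0],[0,0,-0.1]],[1,[2,2.5,0],[0,0,-0.1]],[1,[2,3,0],[0,0,0]],[1,[2,3,0],[0,0,0]],[1,[2,3,0],[0,0,0]],[1,[2,3,0],[0,0,0]],[1,[1,3,0],[0,0,0]],[1,[1,3,0],[0,0,0]],[1,[1,3,0],[0,0,0]]]'
python3 -m crank '[[1,[1,3.5,0],[0,0,0]],[1,[1,3.5,0],[0,0,0]],[1,[0,3.5,0],[0,0,0]],[1,[0,3.5,0],[0,0,0]],[1,[0,3.5,0],[0,0,0]],[1,[0,3.5,0],[0,0,0]],[1,[-1,3.5,0],[0,0,0]],[1,[-1,3.5,0],[0,0,0]],[1,[-1,3.5,0],[0,0,0]],[1,[-2,3,0],[0,0,0]],[1,[-2,2.5,0],[0,0,0]],[1,[0,0,0],[0,0,0]]]'
```

```text
clock: 2.6
position: [0.4606, -0.2362, 0.2315]
ee_rot: [-0.521, -0.477, 0.522, -0.478]
ft_force: [-0.0, -0.6, 0.2]
grip_width: -0.004
clock: 3.6
position: [0.4071, 0.1375, 0.2318]
ee_rot: [0.52, 0.479, -0.52, 0.48]
ft_force: [-0.7, -1.1, -0.3]
grip_width: 0.002
```

```bash
python3 -m crank '[[1,[-0.5,3,0],[0,0,0]],[1,[-0.5,3,0],[0,0,0]],[1,[0,3,0],[0,0,0]],[1,[0,3,0],[0,0,0]],[1,[0,3.3,0],[0,0,0]],[1,[0,0,-3],[0,0,0.1]],[1,[0,0,-3],[0,0,0.08]],[1,[0,0,-3],[0,0,0]],[1,[0,0,-3],[0,0,0]],[1,[0,0,-3],[0,0,0]],[1,[0,0,-2.7],[0,0,0]],[1,[0,0,0],[0,0,0]]]'
python3 - <<'E'
from h import *
p=viewer.camera("top"); save(p,"top1.png"); find(["tray_face","scanner"],p)
p=viewer.camera("scene"); find(["tray_face","scanner"],p)
print(telemetry.get_obs()["position"])
E
```

```text
clock: 4.6
position: [0.3979, 0.2831, 0.05]
ee_rot: [0.474, 0.523, -0.479, 0.522]
ft_force: [-1.8, -1.1, -0.2]
grip_width: -0.001
tray_face [(0.96, [0.4455, 0.2951, 0.0456])]
scanner [(0.57, [0.5949, 0.3145, -0.0001])]
tray_face [(0.68, [0.4426, 0.2914, 0.0502]), (0.34, [0.3874, 0.1067, 0.0006])]
scanner [(0.93, [0.5947, 0.3122, 0.0001]), (0.75, [0.6417, 0.311, 0.08])]
[0.4013055  0.28587837 0.05616402]
```

View pics/top1.png

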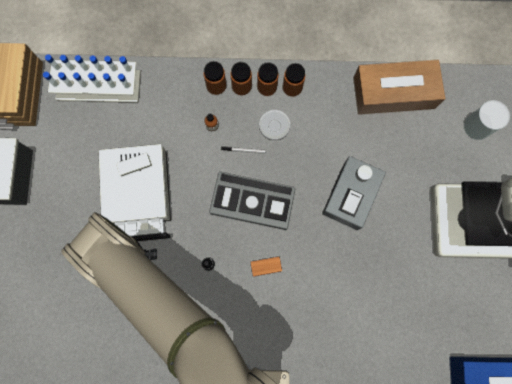

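The arm is in front of the tray panel without touching it (picture: hand at about (110,240), mailer unmoved). Next I push along scanner +x.

```bash
python3 -m crank '[[1,[1,0.3,-0.3],[0,0,0]],[1,[1,0.2,-0.3],[0,0,0]],[1,[1,0.12,0],[0,0,0]],[1,[1,0.12,0],[0,0,0]],[1,[1,0.12,0],[0,0,0]],[1,[1,0.12,0],[0,0,0]],[1,[0.5,0.06,0],[0,0,0]],[1,[0,0,0],[0,0,0]]]'
python3 -m crank '[[1,[0.3,0.03,0],[0,0,0]],[1,[0.2,0.02,0],[0,0,0]],[1,[0,0,0],[0,0,0]]]'
python3 -m crank '[[1,[0.2,0.03,0],[0,0,0]],[1,[0.2,0.02,0],[0,0,0]],[1,[0,0,0],[0,0,0]]]'
```

```text
clock: 5.57
position: [0.4666, 0.2957, 0.0483]
ee_rot: [0.477, 0.522, -0.477, 0.522]
ft_force: [-0.6, -0.1, 1.0]
grip_width: -0.003
clock: 5.82
position: [0.4701, 0.2962, 0.0483]
ee_rot: [0.476, 0.523, -0.476, 0.522]
ft_force: [-1.0, 0.2, 0.2]
grip_width: -0.001
clock: 6.07
position: [0.4737, 0.2966, 0.0482]
ee_rot: [0.476, 0.523, -0.477, 0.522]
ft_force: [-4.8, -1.6, -0.2]
grip_width: 0.005
```

```bash
for i in 1; do python3 -m crank '[[1,[0.3,0.03,0],[0,0,0]],[1,[0.2,0.02,0],[0,0,0]],[1,[0,0,0],[0,0,0]]]'; python3 -m crank '[[1,[0.2,0.03,0],[0,0,0]],[1,[0.2,0.02,0],[0,0,0]],[1,[0,0,0],[0,0,0]]]'; done
python3 - <<'E'
from h import *
for c in("top","scene"):
    p=viewer.camera(c); find(["tray_face"],p); save(p,c+"2.png")
E
```

```text
clock: 6.32
position: [0.4738, 0.2969, 0.0477]
ee_rot: [0.472, 0.524, -0.479, 0.522]
ft_force: [-27.2, -7.4, 17.0]
grip_width: -0.002
clock: 6.57
position: [0.4737, 0.2972, 0.0471]
ee_rot: [0.47, 0.526, -0.481, 0.521]
ft_force: [-44.3, -12.4, 29.9]
grip_width: 0.005
tray_face [(0.4, [0.586, -0.2871, 0.0001]), (0.29, [0.5655, -0.0115, -0.0036])]
tray_face [(0.54, [0.4825, 0.297, 0.0497])]
```

View pics/scene2.png

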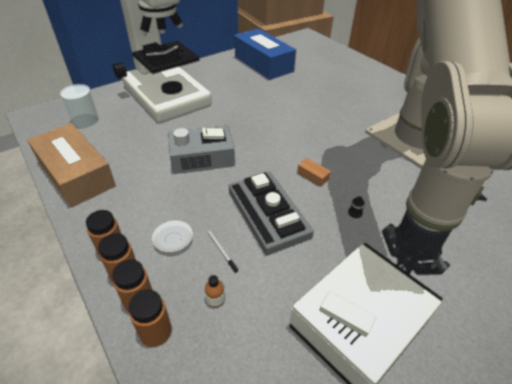

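The picture shows the panel flush with the housing (around (405,270)). The push stalled at x=0.4737 with 44 N, so the tray is home. I back off and go to the rocker.

```bash
python3 -m crank '[[1,[-1.5,-0.2,0],[0,0,0]],[1,[-2,-0.2,0],[0,0,0]],[1,[0,0,3],[0,0,0]],[1,[0,0,3],[0,0,0]],[1,[0,0,3],[0,0,0]],[1,[0,0,3],[0,0,0]],[1,[0,-2,1],[0,0,0]],[1,[1,-3,0],[0,0,-0.1]],[1,[1,-3,0],[0,0,-0.1]],[1,[1,-3,0],[0,0,-0.1]],[1,[1,-3,0],[0,0,-0.1]],[1,[1,-3,0],[0,0,-0.08]]]'
python3 -m crank '[[1,[1,-3.5,0],[0,0,0]],[1,[1,-3.5,0],[0,0,0]],[1,[1,-3.5,0],[0,0,0]],[1,[1,-3.5,0],[0,0,0]],[1,[1,-3.5,0],[0,0,0]],[1,[1,-3.5,0],[0,0,0]],[1,[1,-3.5,0],[0,0,0]],[1,[0,-3.5,0],[0,0,0]],[1,[0,-3.5,0],[0,0,0]],[1,[0,-3.5,0],[0,0,0]],[1,[0,-2,0],[0,0,0]],[1,[0,0,0],[0,0,0]]]'
```

```text
clock: 7.77
position: [0.499, 0.1218, 0.1789]
ee_rot: [0.589, 0.392, -0.588, 0.393]
ft_force: [1.0, 0.5, -0.4]
grip_width: -0.002
clock: 8.77
position: [0.5669, -0.2534, 0.178]
ee_rot: [-0.588, -0.391, 0.589, -0.393]
ft_force: [-0.9, 0.1, -0.4]
grip_width: 0.004
```

```bash
python3 - <<'E'
from h import *
for c in("top","scene","wrist"):
    p=viewer.camera(c); find(["tray_face","rocker_end"],p); save(p,c+"3.png")
E
python3 -m crank '[[1,[0.5,-1.4,0],[0,0,0]],[1,[0.4,-1.4,0],[0,0,0]],[1,[0,0,-3],[0,0,0]],[1,[0,0,-3],[0,0,0]],[1,[0,0,-1.2],[0,0,0]],[1,[0,0,0],[0,0,0]],[1,[0,0,0],[0,0,0]]]'
```

```text
tray_face [(0.93, [0.4844, 0.3009, 0.0475]), (0.35, [0.5947, 0.3127, -0.0008])]
rocker_end [(0.49, [0.5731, -0.2826, 0.0903]), (0.21, [0.592, 0.3128, 0.0003])]
tray_face [(0.87, [0.4818, 0.2967, 0.0496]), (0.63, [0.3916, 0.1058, 0.0011])]
rocker_end [(0.68, [0.574, -0.2834, 0.0908]), (0.49, [0.6331, -0.3046, 0.0659])]
tray_face []
rocker_end [(0.95, [0.5735, -0.2824, 0.0906]), (0.27, [0.5639, -0.0082, 0.0034])]
clock: 9.8
position: [0.5773, -0.274, 0.1068]
ee_rot: [-0.587, -0.395, 0.587, -0.394]
ft_force: [1.2, 0.5, 1.2]
grip_width: -0.001
```

View pics/wrist3.png

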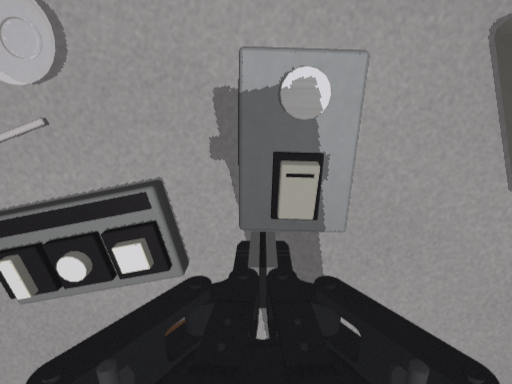

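The wrist picture shows the rocker's dark bar at (300,176), the tin at (305,92), and the fingertips at (265,245) with the camera offset. The three fixes agree on (0.5735, -0.2825). I press down there.

```bash
python3 -m crank '[[1,[0,-0.9,0],[0,0,0]],[1,[0,0,-0.8],[0,0,0]],[1,[0,0,-0.6],[0,0,0]],[1,[0,0,-0.4],[0,0,0]],[1,[0,0,-0.3],[0,0,0]],[1,[0,0,0],[0,0,0]]]'
python3 -m crank '[[1,[0,0,-0.3],[0,0,0]],[1,[0,0,-0.2],[0,0,0]],[1,[0,0,0],[0,0,0]]]'
```

```text
clock: 10.3
position: [0.5776, -0.2835, 0.0853]
ee_rot: [0.587, 0.394, -0.587, 0.394]
ft_force: [0.9, 0.1, 1.0]
grip_width: -0.0
clock: 10.55
position: [0.5786, -0.2839, 0.0817]
ee_rot: [0.588, 0.393, -0.586, 0.395]
ft_force: [3.9, -2.4, 5.5]
grip_width: 0.003
```

```bash
python3 -m crank '[[1,[0,0,-0.2],[0,0,0]],[1,[0,0,-0.2],[0,0,0]],[1,[0,0,0],[0,0,0]]]'
python3 -m crank '[[1,[0,0,-0.2],[0,0,0]],[1,[0,0,-0.2],[0,0,0]],[1,[0,0,0],[0,0,0]],[1,[0,0,0],[0,0,0]]]'
```

```text
clock: 10.8
position: [0.5789, -0.2841, 0.0809]
ee_rot: [0.588, 0.393, -0.586, 0.396]
ft_force: [-7.6, 1.8, 30.6]
grip_width: 0.001
clock: 11.13
position: [0.5792, -0.2841, 0.0802]
ee_rot: [0.588, 0.392, -0.586, 0.396]
ft_force: [-19.6, 5.6, 56.7]
grip_width: 0.0
```

It stalled at z≈0.080, where the "on" height is about 81 mm. I lift and check.

```bash
python3 -m crank '[[1,[0,0,2],[0,0,0]],[1,[0,0,3],[0,0,0]],[1,[0,0,3],[0,0,0]],[1,[-0.5,2,2],[0,0,0]],[1,[-0.5,2,0],[0,0,0]],[1,[-0.5,2,0],[0,0,0]],[1,[0,0,0],[0,0,0]],[1,[0,0,0],[0,0,0]]]'
python3 - <<'E'
from h import *
for c in("top","scene","wrist"):
    p=viewer.camera(c); find(["rocker_end","bar_top","round_top","tin"],p); save(p,c+"4.png")
E
```

```text
clock: 11.8
position: [0.5619, -0.2219, 0.1723]
ee_rot: [-0.586, -0.395, 0.587, -0.395]
ft_force: [-0.1, -0.4, 0.1]
grip_width: 0.0
rocker_end []
bar_top [(0.66, [0.5653, 0.0585, 0.0572]), (0.64, [0.3856, -0.0574, 0.0002])]
round_top [(0.4, [0.5547, -0.0051, 0.052])]
tin [(0.16, [0.7089, 0.0164, -0.0052])]
rocker_end [(0.63, [0.5756, -0.2841, 0.083]), (0.57, [0.7121, 0.0193, 0.0021])]
bar_top [(0.73, [0.5893, -0.2914, 0.0005]), (0.57, [0.5643, 0.0599, 0.0553])]
round_top [(0.45, [0.5534, -0.0097, 0.0541])]
tin [(0.56, [0.6319, -0.306, 0.065])]
rocker_end [(0.94, [0.5752, -0.2815, 0.0841])]
bar_top [(0.83, [0.562, 0.0593, 0.0551])]
round_top [(0.73, [0.5509, -0.007, 0.0521])]
tin [(0.58, [0.6299, -0.3074, 0.0615])]
```

View pics/wrist4.png

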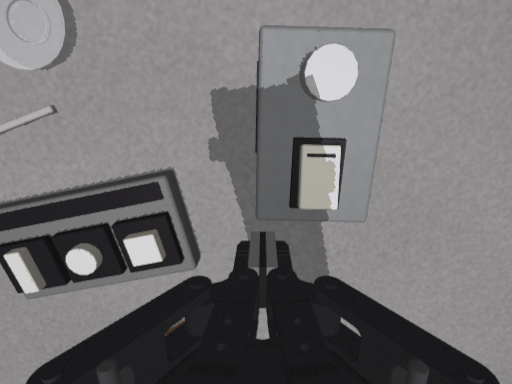

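The rocker end reads about 7 mm lower and the far end is down, so the lamp is on. The tin at (331,72) has not moved. Next is the bar key.

```bash
python3 -m crank '[[1,[0,3,0],[0,0,0.1]],[1,[0,3,0],[0,0,0.1]],[1,[0,3,0],[0,0,0]],[1,[0,3,0],[0,0,0]],[1,[0,3,0],[0,0,0]],[1,[0,3,0],[0,0,0]],[1,[0,3,0],[0,0,0]],[1,[0,3,0],[0,0,0]],[1,[0,3,0],[0,0,0]],[1,[0.2,1,0],[0,0,0]],[1,[0,0,0],[0,0,0]],[1,[0,0,0],[0,0,0]]]'
python3 -m crank '[[1,[0,0,-3],[0,0,0]],[1,[0,0,-3],[0,0,0]],[1,[0,0,-2.5],[0,0,0]],[1,[0,0,-1],[0,0,0]],[1,[0,0,0],[0,0,0]],[1,[0,0,0],[0,0,0]]]'
```

```text
clock: 13.55
position: [0.5643, 0.0565, 0.1723]
ee_rot: [-0.544, -0.451, 0.545, -0.451]
ft_force: [-0.4, -0.7, -0.8]
grip_width: -0.0
clock: 14.05
position: [0.5645, 0.0557, 0.0779]
ee_rot: [-0.545, -0.45, 0.545, -0.451]
ft_force: [0.5, 0.0, -0.3]
grip_width: 0.0
```

```bash
python3 -m crank '[[1,[0,0.3,-1],[0,0,0]],[1,[0,0,-1],[0,0,0]],[1,[0,0,-0.5],[0,0,0]],[1,[0,0,-0.3],[0,0,0]],[1,[0,0,-0.3],[0,0,0]],[1,[0,0,0],[0,0,0]],[1,[0,0,0],[0,0,0]]]'
python3 -m crank '[[1,[0,0,-0.2],[0,0,0]],[1,[0,0,-0.2],[0,0,0]],[1,[0,0,0],[0,0,0]],[1,[0,0,0],[0,0,0]]]'
```

```text
clock: 14.63
position: [0.564, 0.0596, 0.0462]
ee_rot: [-0.545, -0.451, 0.545, -0.451]
ft_force: [-0.0, -0.1, -0.2]
grip_width: -0.003
clock: 14.97
position: [0.5643, 0.0596, 0.0458]
ee_rot: [-0.544, -0.45, 0.545, -0.451]
ft_force: [-17.7, -3.3, 41.5]
grip_width: -0.003
```

The bar key bottomed at 0.046 (54−8 mm) with 41 N. Next is the round key.

```bash
python3 -m crank '[[1,[0,0,2],[0,0,0]],[1,[0,0,2.5],[0,0,0]],[1,[0,0,2],[0,0,0]],[1,[-0.3,-2,0],[0,0,0]],[1,[-0.4,-2.5,0],[0,0,0]],[1,[-0.4,-2.1,0],[0,0,0]],[1,[0,0,0],[0,0,0]],[1,[0,0,0],[0,0,0]],[1,[0,0,0],[0,0,0]]]'
python3 - <<'E'
from h import *
for c in("top","scene"):
    p=viewer.camera(c); find(["bar_top","round_top"],p)
E
```

```text
clock: 15.72
position: [0.5531, -0.0058, 0.1073]
ee_rot: [0.545, 0.451, -0.545, 0.451]
ft_force: [-0.2, 0.5, 0.3]
grip_width: 0.006
bar_top [(0.39, [0.5662, 0.0572, 0.0438])]
round_top []
bar_top [(0.73, [0.5648, 0.0592, 0.0469]), (0.58, [0.6403, 0.3125, 0.0805])]
round_top [(0.63, [0.558, -0.0083, 0.0536]), (0.38, [0.7829, 0.112, -0.0019])]
```

```bash
python3 -m crank '[[1,[0.1,-0.1,-2],[0,0,0]],[1,[0,0,-1.5],[0,0,0]],[1,[0,0,-1],[0,0,0]],[1,[0,0,-0.5],[0,0,0]],[1,[0,0,-0.4],[0,0,0]],[1,[0,0,-0.3],[0,0,0]],[1,[0,0,-0.3],[0,0,0]],[1,[0,0,0],[0,0,0]],[1,[0,0,0],[0,0,0]]]'
python3 -m crank '[[1,[0,0,-0.2],[0,0,0]],[1,[0,0,-0.2],[0,0,0]],[1,[0,0,0],[0,0,0]],[1,[0,0,0],[0,0,0]]]'
```

```text
clock: 16.77
position: [0.5546, -0.0074, 0.0476]
ee_rot: [0.545, 0.451, -0.545, 0.451]
ft_force: [-0.7, -0.3, 0.1]
grip_width: -0.001
clock: 17.1
position: [0.5549, -0.0074, 0.0459]
ee_rot: [0.545, 0.45, -0.545, 0.451]
ft_force: [-11.0, 0.4, 27.1]
grip_width: 0.002
```

It bottomed at 0.046. I lift clear and check everything.

```bash
python3 -m crank '[[1,[0,0,0],[0,0,0]],[1,[0,0,2],[0,0,0]],[1,[0,0,3],[0,0,0]],[1,[0,0,3],[0,0,0]],[1,[0,0,3],[0,0,0]],[1,[-2,0,2],[0,0,0]],[1,[-2,0,2],[0,0,0]],[1,[-2,0,2],[0,0,0]],[1,[-2,0,2],[0,0,0]],[1,[-1,0,1],[0,0,0]],[1,[0,0,0],[0,0,0]],[1,[0,0,0],[0,0,0]]]'
python3 - <<'E'
from h import *
for c in("top","scene","wrist"):
    p=viewer.camera(c); print(c);find("tray_face rocker_end bar_top round_top square_top mailer tin dropper dish objective slidebox pen".split(),p); save(p,c+"5.png")
E
```

```text
clock: 18.1
position: [0.4646, -0.0076, 0.2439]
ee_rot: [0.545, 0.45, -0.545, 0.452]
ft_force: [0.0, -0.5, -0.6]
grip_width: 0.002
top
tray_face [(0.98, [0.4852, 0.2979, 0.0455])]
rocker_end [(0.48, [0.5762, -0.2848, 0.0837])]
bar_top []
round_top [(0.67, [0.635, -0.3091, 0.0651]), (0.15, [0.5909, 0.3137, 0.0009])]
square_top []
mailer [(0.57, [0.6421, 0.3084, 0.0835]), (0.52, [0.4842, 0.3003, 0.0479])]
tin [(0.63, [0.635, -0.3083, 0.065])]
dropper [(0.5, [0.785, 0.1104, 0.0012])]
dish [(0.65, [0.7869, -0.0731, 0.0028])]
objective [(0.72, [0.3881, 0.1075, 0.0005])]
slidebox []
pen [(0.43, [0.7119, 0.0174, -0.0051])]
scene
tray_face [(0.84, [0.4833, 0.3005, 0.0499])]
rocker_end [(0.49, [0.578, -0.2885, 0.0829])]
bar_top [(0.51, [0.5648, 0.0605, 0.0486]), (0.4, [0.5767, -0.2833, 0.0838])]
round_top [(0.42, [0.5568, -0.009, 0.0469])]
square_top [(0.6, [0.5386, -0.0743, 0.0535]), (0.44, [0.5767, -0.286, 0.0853])]
mailer [(0.59, [0.6437, 0.3122, 0.0806])]
tin [(0.63, [0.6332, -0.3052, 0.0672])]
dropper [(0.73, [0.786, 0.1118, -0.0033])]
dish [(0.89, [0.7861, -0.0621, -0.0008])]
objective [(0.54, [0.3923, 0.1065, 0.0034]), (0.22, [0.6435, 0.3099, 0.0799])]
slidebox [(0.68, [0.3857, -0.0517, -0.004]), (0.52, [0.565, 0.057, 0.0457])]
pen [(0.75, [0.5399, -0.0752, 0.0541]), (0.68, [0.7131, 0.0165, 0.0044])]
wrist
tray_face [(0.61, [0.4854, 0.2976, 0.0492])]
rocker_end []
bar_top [(0.93, [0.5615, 0.0602, 0.0462])]
round_top [(0.63, [0.5643, 0.0591, 0.0454]), (0.58, [0.5513, -0.0098, 0.0448])]
square_top [(0.81, [0.5382, -0.0772, 0.0617])]
mailer []
tin []
dropper [(0.55, [0.4856, 0.2984, 0.048])]
dish []
objective [(0.56, [0.386, 0.112, -0.001])]
slidebox [(0.91, [0.3843, -0.0503, -0.0007])]
pen []
```

View pics/scene5.png

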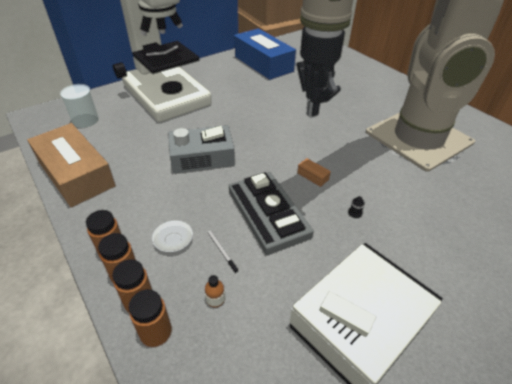

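View pics/wrist5.png

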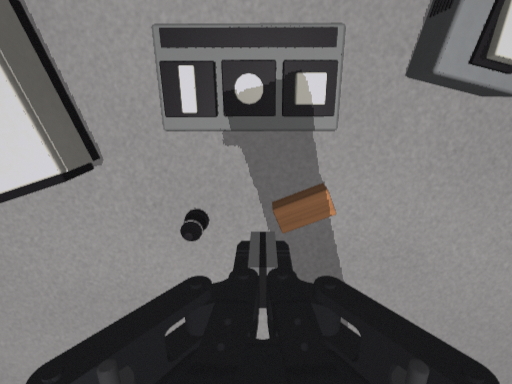

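The scene and wrist pictures show the tray flush, the bar and round keys low in their modules ((187,88) and (249,88) in the wrist view), and the square key (311,88) still raised. The loose things are in place.

```bash
python3 -c "from workcell import manip; print(manip.hand_in())"
```

```text
the job is handed in; nothing more can be done
None
```

I carried out the four steps in the required order with shut fingertips and handed the job in at about 18 s of robot time. The hand-in gave no verdict.

| Step | Result | Evidence |
|---|---|---|
| Tray | Pushed home | The push stalled against the housing at about 44 N along x; the pictures show the panel flush. |
| Rocker | On | It stalled at 80 mm; the raised end reads about 7 mm lower than before, against 8 mm expected. |
| Bar key | Down | It bottomed at 46 mm. The later network readings of its height were 44–49 mm. |
| Round key | Down | It bottomed at 46 mm. The later network readings of its height were 45–47 mm. |

- **Square key:** it still looks raised. The scene camera put it at 53.5 mm, but the wrist camera gave 62 mm, which I take as network error.
- **Loose things:** the final readings are within about 12 mm of the start. The largest difference is the dish in one view, while the other view puts it about 4 mm off. The objective, bottle and tin look upright.
- **Missed readings:** in the final top view the networks missed the bar key, the square key and the slide box, and took the tin for the round key. The scene and wrist cameras covered those.
- **At hand-in:** the robot was clear of everything, with the fingertips at about 0.24 m.

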